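# Move the coils one leg on round a three-leg test core

## Robot

A 7-joint arm with a two-finger parallel gripper is mounted at the origin on a cart in front of the work surface, level with it; the furniture and walls round the work are solid. World frame = base frame: x ahead of the robot, y to its left, z up, the work surface at z = 0. Lengths are in mm, angles in rad, forces in N, time in s.
With the tool pointing down it reaches from about 350 to 900 mm from the base axis. Payload 19.9 kg.
Tool frame: the origin (TCP) lies on the centre line of the jaws, within the pads' length; the fingertips stand finger_overhang ahead of it and the grasp point (between the pads) is the TCP (finger_overhang is the distance from the TCP to the fingertips, in mm); z points along the fingers, y is the line along which they close (so a half turn about z gives the same grasp; the last joint's range is limited). The gripper opens to 94 mm and grips with 3 to 60 N. Pads are 16 mm wide; open, the fingers measure 119 mm over their backs; the gripper's body (75 mm by 177 mm) begins 78 mm behind the grasp point.
Start: joints at [-1.365, 0.417, -0.01, 1.614, 0.005, 1.111, -0.053], TCP at [153.285, 605.891, 224.425] pointing down, gripper open.
Joint ranges: [-2.81, 2.81], [-0.39, 2.02], [-1.27, 1.25], [0.06, 2.57], [-1.19, 4.33], [0.19, 2], [-2.82, 2.82]. Speed limits (rad/s): [1.89, 1.89, 2.39, 2.39, 3.01, 3.01, 3.01].

## Interface

Orientations are given as a rotation vector (axis times angle).
In Python, from station import * gives the robot as it stands.
- The arm moves only by the shell command python3 -m handwheel 'ROWS'. ROWS is JSON, a list of rows, each a list of 3 entries, a list of its own where there are three numbers: the opening, from 0 (shut) to 1 (fully open), then the shift along the tool's x, y, z in mm, then the turn, a rotation vector about the tool's x, y, z in degrees. A call has 1 to 10 rows; each row shifts and turns the commanded pose from where the row before left it, along the tool's axes as they then stand; what a row does not reach is not made up. A row lasts 1/12 s, in which the tool goes at most 41.7 mm and 7.16 degrees, less where a joint would pass 70% of its speed; a pose out of reach is approached as far as the arm can. A call with a gripper value outside its range is refused whole. The fingers move at their own pace and stop on an object; the grip force is fixed at half the most. Time passes only in rows, so rows that do not move let the fingers close. It gives the time, the measured TCP pose, the force, the opening and the grip force at its end, in the units of the state.
- observe(): the state, without advancing time (a new reading comes with each control period).
- read_camera(name): name is "scene" or "top" or "wrist"; returns (picture, depth): 420x560x3 uint8, red, green, blue; 420x560 float32, mm along the optical axis (not along the pixel's ray), 0 where there is no reading.
- camera_info(name): a dict with "intrinsics" (3x3 intrinsics, pixels), "view" (4x4, takes a point from world to camera coordinates). Camera axes: x right, y down, z forward; pixel columns grow to the right and rows downward; lengths in mm; the calibration is good to about 2 mm. A picture is of the moment at which its call begins: read the wrist's pose just before it. camera_info takes no time and is no camera call; for the wrist camera it gives the pose at the moment of the call.
- sign_off(): hands the job in; it is judged then, once.
Trained networks look in the newest picture that a camera, given by its name, has taken for a name from the list of things; names that differ only in an ending like _2 or _b are one class to them, and where a whole thing is asked for, a point or a joint stands for the part that bears it (a point fixed in the world has none). Each returns a list of dicts, best first, with "p" (0 to 1); they miss things now and then, are a little off and sometimes report something else, mostly with a low value. They report only what shows in the picture. A call takes as long as a camera call.
- boxes_of(camera, target): "xy" ([column, row] in pixels, amid what is visible of it).
- trace(camera, target): "mask" (420x560 bool, what is visible of it) and "xy" ([column, row] in pixels, amid what is visible of it).
The state is a dict: "time": time; "joint_positions": joint angles; "qvel": joint speeds; "effort": joint torques, N m; "eef_pos": TCP position; "tcp_rot": TCP orientation; "force": force on the tool from outside, world axes, zero at the start; "torque": the same for the moment, N m; "gripper_width": finger opening in mm; "gripper_force": force on a finger pad.
Only numpy, scipy, OpenCV 4.12 (cv2) and the standard library are available. Lean on these libraries where they do the work, as an engineer would, in place of code of your own. Each camera call takes 0.05 s, during which the arm holds its last target. There are 200 camera calls.

## Task

The three coils on the test core have been measured and now each is wanted on the next leg: lift off the loose iron yoke and lay it on the rubber mat, then move every coil one leg towards the white terminal block, the one already on the leg beside the terminal block going round to the leg at the far end, with the mat as the free spot to stand that coil on meanwhile. Every coil must end right down on the seat plate over its new leg; then lay the yoke back squarely across the tops of all three legs, and leave the cup of beads standing where it is.

Things in the scene. Friction and masses are not known exactly. Their poses are not given: they have to be found in the camera images.
- core: Fixed test core: wooden board 74 x 222 x 10 mm, E-shaped iron core on it with three square legs in a row, 66 mm apart, through a brown seat plate (50 x 172 mm, top at z 32 mm). Leg tops flat, at z 88 mm. White ceramic terminal block (top at z 32 mm) at one end of the board. Origin: under the middle leg, table level; z up, y along the row towards the terminal block. Core and mat may change places.
- leg_1 (a point): Leg 1 of the core, the end leg beside the terminal block, 66 mm from the middle leg: square upright 18 x 18 mm, top 56 mm above this point. The point lies on the leg's axis at the level of the brown seat plate (32 mm above the table): a seated coil's origin comes here.
- leg_2 (a point): Leg 2 of the core, the middle leg: square upright 18 x 18 mm, top 56 mm above this point. The point lies on the leg's axis at the level of the brown seat plate (32 mm above the table): a seated coil's origin comes here.
- leg_3 (a point): Leg 3 of the core, the end leg far from the terminal block, 66 mm from the middle leg: square upright 18 x 18 mm, top 56 mm above this point. The point lies on the leg's axis at the level of the brown seat plate (32 mm above the table): a seated coil's origin comes here.
- coil_low: Coil: square black bobbin with two flanges and copper wire, 56 x 56 mm, 28 mm high (the lowest and widest, with the thickest wire). Square bore 34 mm right through. Origin: centre of the underside; z up, x and y square to its sides. Firm; grip across two parallel sides, 56 mm apart. Starts standing over any one of the three core legs.
- coil_mid: Coil: square black bobbin with two flanges and copper wire, 50 x 50 mm, 37 mm high (the middle one in width and height). Square bore 34 mm right through. Origin: centre of the underside; z up, x and y square to its sides. Firm; grip across two parallel sides, 50 mm apart. Starts standing over any one of the three core legs.
- coil_tall: Coil: square black bobbin with two flanges and copper wire, 44 x 44 mm, 46 mm high (the tallest and narrowest, with the finest wire). Square bore 34 mm right through. Origin: centre of the underside; z up, x and y square to its sides. Firm; grip across two parallel sides, 44 mm apart. Starts standing over any one of the three core legs.
- yoke: Loose bar of iron sheets that closes the core: 150 mm long (y), 18 mm wide (x), 18 mm thick, about 0.35 kg. Origin: centre of the underside; z up. Starts lying along the row across the three leg tops, over the coils, underside at z 88 mm; not fastened. Grip it across its 18 mm width near the middle.
- mat: Black rubber mat lying on the table, fixed, 76 mm (x) x 232 mm (y) x 3 mm, clear at the start: the free spot. Room for the yoke laid along y at one end and a coil at the other. Of the two places that core and mat may have, the left has a 0.2 m high carton behind it, 0.12 m or more from the middle line. Origin: centre of the underside; top 3 mm above the table.
- bead_cup: Tin cup of ceramic beads, a loose bystander 70 mm across and 50 mm high, standing beyond the work. Origin: centre of the underside, z up.

How it is judged:
By the outcome, as a careful person would: the job done as asked, in the order asked, and still so for the second after the job is handed in, with the robot touching nothing.
It also fails if it takes over 136 s, if anything falls off the work surface, if the arm or the gripper's body presses on something with over 40 N, if the wrist force passes 120 N, or if a joint passes its speed limit or range.

## Working session

There is one attempt and no reset: what is moved stays moved. The work goes in short steps, Python scripts to look and compute and a shell command to move; the robot and the scene stay as the last step left them, time stands still between calls to the robot, and variables do not carry over. Pictures are saved under pics/ and viewed, at most 14 in all, crops included, and the job is handed in when it is done.

```bash
mkdir -p pics; ls
cat > h.py <<'E'
from station import *
import numpy as np, cv2
def cam(n):
    i=camera_info(n); p,d=read_camera(n)
    return p,d,np.array(i["intrinsics"]),np.array(i["view"])
def cloud(d,K,V):
    v,u=np.mgrid[:d.shape[0],:d.shape[1]]
    P=np.stack([(u-K[0,2])/K[0,0]*d,(v-K[1,2])/K[1,1]*d,d],-1)
    W=(P-V[:3,3])@V[:3,:3]
    W[d<=0]=np.nan
    return W
def save(p,n): cv2.imwrite("pics/"+n,p[:,:,::-1])
E
python3 - <<'E'
from h import *
np.set_printoptions(precision=3,suppress=True)
for n in ("scene","top"):
    p,d,K,V=cam(n); save(p,n+"0.png"); np.savez(n+"0.npz",p=p,d=d,K=K,V=V)
    print(n,K.tolist(),np.linalg.inv(V).round(2).tolist())
s=observe()
for k in s: print(k,np.array(s[k]).round(3).tolist() if not np.isscalar(s[k]) else s[k])
E
```

```text
pics
scene [[489.191464402401, 0.0, 279.19244346260274], [0.0, 489.191464402401, 213.27858940142204], [0.0, 0.0, 1.0]] [[0.86, -0.27, 0.44, 25.43], [-0.51, -0.43, 0.74, -802.24], [-0.01, -0.86, -0.51, 694.73], [0.0, 0.0, 0.0, 1.0]]
top [[498.8898658091971, 0.0, 280.67791847068], [0.0, 498.8898658091971, 215.97219246335194], [0.0, 0.0, 1.0]] [[-0.0, -1.0, 0.07, 481.6], [-1.0, 0.0, 0.0, 101.2], [-0.0, -0.07, -1.0, 1126.62], [0.0, 0.0, 0.0, 1.0]]
time 0.1
joint_positions [-1.365, 0.418, -0.01, 1.614, 0.005, 1.111, -0.053]
qvel [0.001, -0.0, -0.0, -0.001, -0.002, 0.001, -0.001]
effort [0.001, -85.258, 0.64, -42.669, -0.049, 0.016, 0.0]
eef_pos [153.235, 605.608, 223.904]
tcp_rot [-0.388, -3.117, 0.002]
force [0.353, -1.231, -0.154]
torque [0.044, 0.004, 0.04]
gripper_force 0.0
gripper_width 93.86217919252559
```

View pics/scene0.png

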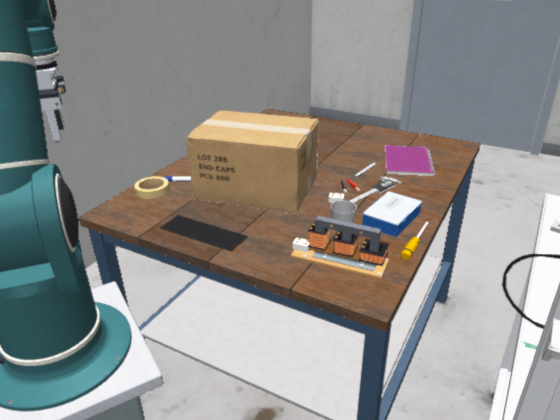

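View pics/top0.png

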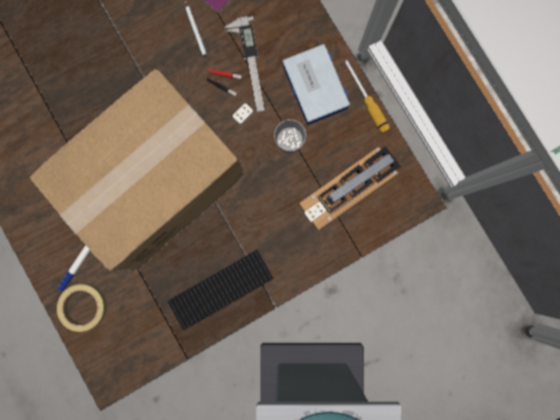

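The core is right of centre (top view, yoke around (362,178), terminal block at (315,211)), the mat is left at (220,290) next to the carton, and the cup is at (290,136), close to the core.

```bash
cat > m.py <<'E'
from h import *
np.set_printoptions(precision=1,suppress=True)
z=np.load("top0.npz"); p,d=z["p"],z["d"]; W=cloud(d,z["K"],z["V"])
def rect(name,m):
    q=W[m][:,:2].astype(np.float32); r=cv2.minAreaRect(q); print(name,m.sum(),"c",np.array(r[0]),"size",np.array(r[1]),"ang",r[2],"z",np.median(W[m][:,2]))
    return r
X,Y,Z=W[...,0],W[...,1],W[...,2]
print("table z",np.nanmedian(Z[abs(Z)<15]))
u=np.arange(560)[None,:]+0*Z; v=np.arange(420)[:,None]+0*Z
core=(u>290)&(u<410)&(v>135)&(v<235)
rect("yoke",core&(Z>97)&(Z<115)); rect("board",core&(Z>5)&(Z<120)); 
rect("cup",(u>265)&(u<310)&(v>115)&(v<155)&(Z>40)&(Z<60))
for t in ("mat","core","yoke","bead_cup"):
    read_camera("top") if t=="mat" else None
    for r in trace("top",t)[:1]: print(r["p"],r["xy"]); rect(t,np.array(r["mask"])&np.isfinite(Z))
wh=core&(p.min(2)>200)&(Z<45); rect("term",wh)
c=(u>10)&(u<250)&(v>60)&(v<275)&(Z>150); rect("carton",c)
save(cv2.resize(p[130:240,285:415],None,fx=6,fy=5,interpolation=cv2.INTER_CUBIC),"crop0.png")
i=camera_info("wrist"); print(np.linalg.inv(i["view"]),i["intrinsics"])
E
python3 m.py
```

```text
table z 0.24221569980713298
yoke 646 c [638.2 -61.2] size [ 18.8 150.2] ang 34.60365676879883 z 105.69932678651206
board 3528 c [638.5 -52.5] size [218.2 268.2] ang 0.10349281877279282 z 33.2393797657128
cup 133 c [743.7  77.3] size [68.6 85.2] ang 10.539352416992188 z 47.98612651938606
0.85 [218.1, 287.4]
mat 3501 c [402.  242.1] size [ 77.9 233.7] ang 29.41009521484375 z 3.101642114050665
0.55 [336.0, 200.2]
core 1952 c [628.4 -44.6] size [ 81.  224.3] ang 34.37358093261719 z 11.881506486767414
0.88 [358.0, 177.5]
yoke 675 c [639.2 -60.3] size [ 23.4 150.7] ang 33.078853607177734 z 105.60435265420097
0.6 [289.6, 134.7]
bead_cup 874 c [750.2  84.4] size [71.1 83.4] ang 89.98236083984375 z 13.109973528279937
term 124 c [652.2  56.3] size [193.3  40.5] ang 19.31619644165039 z 28.694043321232925
carton 22064 c [643.1 382.7] size [246.  323.5] ang 41.144325256347656 z 199.70376799454044
[[  0.2   0.9   0.3  76.8]
 [  1.   -0.2  -0.1 625. ]
 [ -0.    0.3  -1.  383.8]
 [  0.    0.    0.    1. ]] [[321.9   0.  279.9]
 [  0.  321.9 205.3]
 [  0.    0.    1. ]]
```

Run:
```python
import cv2
p=cv2.imread("pics/scene0.png"); cv2.imwrite("pics/scrop.png",cv2.resize(p[190:280,280:410],None,fx=6,fy=6,interpolation=cv2.INTER_CUBIC))
```

```text
(no output)
```

View pics/scrop.png

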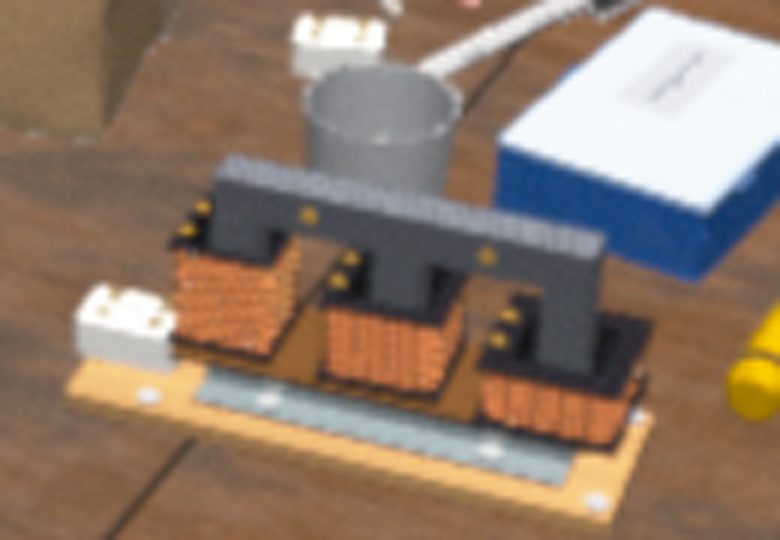

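Leg 1 (by the terminal block) carries coil_tall, leg 2 coil_mid and leg 3 coil_low. The core x axis is at about 34.6° yaw, and the mat's at about 29.4°.

```bash
cat > go.py <<'E'
# usage: go.py x y z yaw_deg_of_tool_y : prints the turn and the tool-frame shift (after the turn)
import sys; from h import *
from scipy.spatial.transform import Rotation as R
def go(x,y,z,yaw):
    s=observe(); p=np.array(s["eef_pos"]); M=R.from_rotvec(s["tcp_rot"]).as_matrix()
    a=np.radians(yaw); ty=np.array([np.cos(a),np.sin(a),0]); tz=np.array([0,0,-1.]); tx=np.cross(ty,tz)
    G=np.stack([tx,ty,tz],1)
    print("pos",p.round(1),"yaw",round(np.degrees(np.arctan2(M[1,1],M[0,1])),2))
    d=np.array([x,y,z])-p
    print("turn",np.degrees(R.from_matrix(M.T@G).as_rotvec()).round(2),"shift before turn",(M.T@d).round(1),"after",(G.T@d).round(1))
if __name__=="__main__": go(*map(float,sys.argv[1:5]))
E
python3 -c "
import station;print([ (k,getattr(station,k)) for k in dir(station) if k[0]!='_'])"; python3 go.py 620 -60 330 34.6
```

```text
[('PlanningError', <class 'station.PlanningError'>), ('boxes_of', <function make.<locals>.keyed.<locals>.call at 0x7f987a6d47c0>), ('camera_info', <function make.<locals>.<lambda> at 0x7f987a6d4680>), ('finger_overhang', 19.0), ('observe', <function make.<locals>.<lambda> at 0x7f987a6d45e0>), ('read_camera', <function make.<locals>.drawn_camera at 0x7f987a6d40e0>), ('sign_off', <function connect.<locals>.done at 0x7f987ac537e0>), ('trace', <function make.<locals>.keyed.<locals>.call at 0x7f987a6d4900>)]
pos [153.3 605.8 224.3] yaw 75.8
turn [-2.00e-02  1.00e-02  4.12e+01] shift before turn [-615.8 -531.1 -105.5] after [-813.1    6.1 -105.7]
```

```bash
python3 -m handwheel '[[1,[0,0,-35],[0,0,0]],[1,[0,0,-35],[0,0,0]],[1,[0,0,-35],[0,0,6.9]],[1,[0,0,0],[0,0,6.9]],[1,[0,0,0],[0,0,6.9]],[1,[0,0,0],[0,0,6.9]],[1,[0,0,0],[0,0,6.8]],[1,[0,0,0],[0,0,6.8]]]'; python3 go.py 620 -60 330 34.6
```

```text
time: 1.02
eef_pos: [153.3, 605.8, 329.4]
tcp_rot: [1.468, 2.777, -0.0]
force: [0.3, -0.2, 0.2]
gripper_width: 94.1
gripper_force: 0.0
pos [153.3 605.8 329.4] yaw 34.26
turn [-0.01  0.01 -0.34] shift before turn [-8.131e+02  1.080e+01 -5.000e-01] after [-8.131e+02  6.100e+00 -6.000e-01]
```

```bash
python3 -m handwheel '[[1,[-38,0.5,0],[0,0,0]],[1,[-38,0.5,0],[0,0,0]],[1,[-38,0.5,0],[0,0,0]],[1,[-38,0.5,0],[0,0,0]],[1,[-38,0.5,0],[0,0,0]],[1,[-38,0.5,0],[0,0,0]],[1,[-38,0.5,0],[0,0,0]],[1,[-38,0.5,0],[0,0,0]],[1,[-38,0.5,0],[0,0,0]],[1,[-38,0.5,0],[0,0,0]]]' ; python3 go.py 620 -60 330 34.6
```

```text
time: 1.85
eef_pos: [373.9, 294.2, 329.7]
tcp_rot: [-1.46, -2.782, -0.001]
force: [0.5, 0.5, -0.2]
gripper_width: 94.5
gripper_force: 0.0
pos [373.9 294.2 329.7] yaw 34.61
turn [ 0.02 -0.02  0.01] shift before turn [-431.3    1.4   -0.5] after [-4.313e+02  1.500e+00 -3.000e-01]
```

```bash
python3 -m handwheel '[[1,[-41,0,0],[0,0,0]],[1,[-41,0,0],[0,0,0]],[1,[-41,0,0],[0,0,0]],[1,[-41,0,0],[0,0,0]],[1,[-41,0,0],[0,0,0]],[1,[-41,0,0],[0,0,0]],[1,[-41,0,0],[0,0,0]],[1,[-41,0,0],[0,0,0]],[1,[-41,0,0],[0,0,0]],[1,[-41,0,0],[0,0,0]]]' ; python3 -m handwheel '[[1,[-20,0,0],[0,0,0]],[1,[0,0,0],[0,0,0]],[1,[0,0,0],[0,0,0]]]'
python3 - <<'E'
from h import *
np.set_printoptions(precision=1,suppress=True)
print(observe()["eef_pos"])
p,d,K,V=cam("wrist"); save(p,"wrist1.png"); np.savez("wrist1.npz",p=p,d=d,K=K,V=V); W=cloud(d,K,V); Z=W[...,2]
def rect(n,m):
    r=cv2.minAreaRect(W[m][:,:2].astype(np.float32)); print(n,m.sum(),np.array(r[0]),np.array(r[1]),r[2],"z",np.median(Z[m]))
near=np.hypot(W[...,0]-638,W[...,1]+61)<130
rect("yoke",near&(Z>98)&(Z<112)); rect("coil/board",near&(Z>6)&(Z<95))
for a,b in ((74,82),(65,73),(56,64)): rect((a,b),near&(Z>a)&(Z<b))
rect("board",near&(Z>6)&(Z<14))
E
```

```text
time: 2.68
eef_pos: [606.9, -43.2, 329.5]
tcp_rot: [1.459, 2.782, 0.0]
force: [-0.7, 1.3, 1.5]
gripper_width: 94.0
gripper_force: 0.0
time: 2.93
eef_pos: [617.5, -59.1, 329.0]
tcp_rot: [-1.463, -2.78, 0.002]
force: [-0.8, 0.0, 0.1]
gripper_width: 94.1
gripper_force: 0.0
[617.5 -59.1 329. ]
yoke 1778 [637.8 -63.5] [ 19.1 150.1] 34.3752555847168 z 105.26317155920975
coil/board 6002 [627.7 -47.7] [ 74.1 226.1] 35.313560485839844 z 30.75732406522851
(74, 82) 462 [630.2 -48.3] [ 43.8 146. ] 35.99660110473633 z 77.24969918888951
(65, 73) 596 [621.8 -37.1] [ 49.9 105.5] 37.36629867553711 z 68.33788005495666
(56, 64) 777 [641.2 -70.8] [ 55.3 170. ] 36.05121994018555 z 59.34278546611591
board 2197 [629.3 -49.8] [ 74.1 220.7] 35.313560485839844 z 9.315595569827796
```

View pics/wrist1.png

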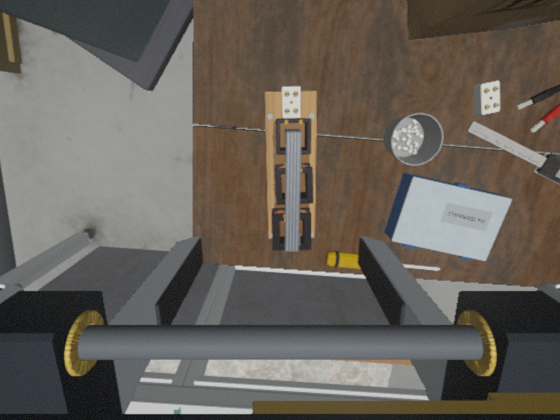

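The wrist view shows the yoke at column 293, rows 130-250, the terminal block at (291,102), and the coils tall, mid, low at rows 137, 184 and 229. That confirms the order. Grip the yoke.

```bash
python3 go.py 638 -62.4 109 34.7
```

```text
pos [617.2 -57.8 329.2] yaw 34.58
turn [-0.03 -0.01 -0.12] shift before turn [-15.6  14.6 220.2] after [-15.6  14.5 220.2]
```

```bash
python3 -m handwheel '[[1,[-8,7.5,0],[0,0,0]],[1,[-7.6,7,30],[0,0,0]],[1,[0,0,35],[0,0,0]],[1,[0,0,35],[0,0,0]],[1,[0,0,35],[0,0,0]],[1,[0,0,30],[0,0,0]],[1,[0,0,20],[0,0,0]],[1,[0,0,15],[0,0,0]],[1,[0,0,0],[0,0,0]],[1,[0,0,0],[0,0,0]]]'; python3 go.py 638 -62.4 109 34.7
```

```text
time: 3.82
eef_pos: [637.9, -61.4, 129.8]
tcp_rot: [-1.458, -2.782, -0.0]
force: [-0.1, 0.5, 1.0]
gripper_width: 94.7
gripper_force: 0.0
pos [637.9 -61.4 129.8] yaw 34.68
turn [-0.01 -0.03 -0.02] shift before turn [-0.9 -0.5 20.8] after [-0.9 -0.5 20.8]
```

```bash
python3 -m handwheel '[[1,[-0.9,-0.5,11],[0,0,0]],[1,[0,0,10],[0,0,0]],[1,[0,0,0],[0,0,0]],[0,[0,0,0],[0,0,0]],[0,[0,0,0],[0,0,0]],[0,[0,0,0],[0,0,0]],[0,[0,0,0],[0,0,0]],[0,[0,0,0],[0,0,0]],[0,[0,0,0],[0,0,0]],[0,[0,0,0],[0,0,0]]]'; python3 -m handwheel '[[0,[0,0,0],[0,0,0]],[0,[0,0,0],[0,0,0]],[0,[0,0,0],[0,0,0]]]'
```

```text
time: 4.65
eef_pos: [638.3, -63.6, 108.6]
tcp_rot: [1.46, 2.781, 0.0]
force: [-0.1, -0.3, -0.1]
gripper_width: 50.8
gripper_force: 0.0
time: 4.9
eef_pos: [638.3, -63.6, 108.5]
tcp_rot: [1.46, 2.781, -0.0]
force: [0.2, -0.4, 1.1]
gripper_width: 30.6
gripper_force: 0.0
```

```bash
python3 -m handwheel '[[0,[0,0,0],[0,0,0]],[0,[0,0,0],[0,0,0]],[0,[0,0,0],[0,0,0]],[0,[0,0,0],[0,0,0]],[0,[0,0,0],[0,0,0]]]'
```

```text
time: 5.32
eef_pos: [638.3, -63.6, 108.5]
tcp_rot: [1.46, 2.782, 0.0]
force: [0.6, 0.3, -0.3]
gripper_width: 17.9
gripper_force: 30.0
```

```bash
python3 -m handwheel '[[0,[0,0,-8],[0,0,0]],[0,[0,0,-15],[0,0,0]],[0,[0,0,-25],[0,0,0]],[0,[0,0,-30],[0,0,0]],[0,[0,0,-30],[0,0,0]],[0,[0,0,-30],[0,0,0]],[0,[0,0,-20],[0,0,0]],[0,[0,0,0],[0,0,0]]]'; python3 go.py 383.3 275.2 240 29.4
python3 - <<'E'
from h import *
z=np.load("top0.npz"); W=cloud(z["d"],z["K"],z["V"]); a=np.radians(29.4)
q=W[...,:2]-[402,242]; X=q@[np.cos(a),np.sin(a)]; Y=q@[-np.sin(a),np.cos(a)]
m=(W[...,2]>60)
for y in range(-200,201,40):
    k=m&(abs(Y-y)<20)&(X>0)&(X<400); print(y,X[k].min().round() if k.any() else None)
E
```

```text
time: 5.98
eef_pos: [639.5, -64.2, 271.2]
tcp_rot: [1.458, 2.777, 0.004]
force: [0.3, 0.0, -4.1]
gripper_width: 17.9
gripper_force: 30.0
pos [639.5 -64.2 271.2] yaw 34.59
turn [0.27 0.17 5.19] shift before turn [424.9 -18.4  29.8] after [421.4 -56.6  31.2]
-200 None
-160 187.0
-120 176.0
-80 168.0
-40 159.0
0 150.0
40 142.0
80 134.0
120 128.0
160 153.0
200 352.0
```

```bash
python3 -m handwheel '[[0,[0,0,0],[0,0,5.2]],[0,[30,-4,0],[0,0,0]],[0,[40,-5.5,0],[0,0,0]],[0,[40,-5.5,0],[0,0,0]],[0,[40,-5.5,0],[0,0,0]],[0,[40,-5.5,0],[0,0,0]],[0,[40,-5.5,0],[0,0,0]],[0,[40,-5.5,0],[0,0,0]],[0,[40,-5.5,0],[0,0,0]],[0,[40,-5.5,0],[0,0,0]]]'; python3 -m handwheel '[[0,[40,-5.5,0],[0,0,0]],[0,[25,-3,10],[0,0,0]],[0,[6,-1,25],[0,0,0]],[0,[0,0,30],[0,0,0]],[0,[0,0,30],[0,0,0]],[0,[0,0,30],[0,0,0]],[0,[0,0,30],[0,0,0]],[0,[0,0,20],[0,0,0]],[0,[0,0,10],[0,0,0]],[0,[0,0,0],[0,0,0]]]'; python3 go.py 383.3 275.2 25 29.4
```

```text
time: 6.82
eef_pos: [422.6, 218.7, 265.9]
tcp_rot: [-1.585, -2.712, 0.001]
force: [1.1, 1.1, -4.3]
gripper_width: 18.0
gripper_force: 30.0
time: 7.65
eef_pos: [380.4, 273.8, 79.6]
tcp_rot: [-1.585, -2.712, 0.006]
force: [-0.2, -0.3, -2.7]
gripper_width: 17.6
gripper_force: 30.0
pos [380.4 273.8  79.6] yaw 29.39
turn [-0.21  0.08 -0.01] shift before turn [-0.1  3.4 54.5] after [-0.2  3.2 54.6]
```

```bash
python3 -m handwheel '[[0,[0,3.2,15],[0,0,0]],[0,[0,0,20],[0,0,0]],[0,[0,0,12],[0,0,0]],[0,[0,0,5],[0,0,0]],[0,[0,0,2],[0,0,0]],[0,[0,0,1],[0,0,0]],[0,[0,0,0],[0,0,0]],[0,[0,0,0],[0,0,0]]]'
```

```text
time: 8.32
eef_pos: [384.6, 276.8, 27.3]
tcp_rot: [1.585, 2.712, 0.002]
force: [-0.0, 0.6, -3.0]
gripper_width: 17.7
gripper_force: 30.0
```

```bash
python3 -m handwheel '[[0,[0,0,1],[0,0,0]],[0,[0,0,1],[0,0,0]],[0,[0,0,1],[0,0,0]],[0,[0,0,0],[0,0,0]]]';python3 -m handwheel '[[0,[0,0,0.5],[0,0,0]],[0,[0,0,0.5],[0,0,0]],[0,[0,0,0],[0,0,0]]]'
```

```text
time: 8.65
eef_pos: [384.3, 276.5, 23.5]
tcp_rot: [1.585, 2.712, 0.0]
force: [-0.0, -0.1, -3.8]
gripper_width: 17.9
gripper_force: 30.0
time: 8.9
eef_pos: [384.3, 276.6, 23.3]
tcp_rot: [-1.585, -2.712, -0.0]
force: [-8.0, -4.4, 27.6]
gripper_width: 17.9
gripper_force: 30.0
```

```bash
python3 -m handwheel '[[0.4,[0,0,-0.5],[0,0,0]],[0.4,[0,0,0],[0,0,0]],[0.4,[0,0,0],[0,0,0]],[0.5,[0,0,0],[0,0,0]],[0.7,[0,0,-15],[0,0,0]],[0.7,[0,0,-30],[0,0,0]],[0.7,[0,0,-40],[0,0,0]],[0.7,[0,0,-40],[0,0,0]],[0.7,[0,0,-40],[0,0,0]],[0.7,[0,0,-40],[0,0,0]]]'; python3 go.py 620 -60 330 35
```

```text
time: 9.73
eef_pos: [384.1, 276.0, 230.0]
tcp_rot: [1.585, 2.712, -0.0]
force: [-0.0, 0.5, -0.5]
gripper_width: 65.5
gripper_force: 0.0
pos [384.1 276.  230. ] yaw 29.37
turn [-0.    0.02 -5.63] shift before turn [-408.5   40.8  -99.9] after [-410.5    0.5 -100. ]
```

```bash
python3 -m handwheel '[[0.8,[0,0,0],[0,0,-5.6]],[0.8,[-40,0,-4],[0,0,0]],[0.8,[-40,0,-4],[0,0,0]],[0.8,[-40,0,-4],[0,0,0]],[0.8,[-40,0,-4],[0,0,0]],[0.8,[-40,0,-4],[0,0,0]],[0.8,[-40,0,-4],[0,0,0]],[0.8,[-40,0,-4],[0,0,0]],[0.8,[-40,0,-4],[0,0,0]],[0.8,[-40,0,-4],[0,0,0]]]'; python3 -m handwheel '[[0.8,[-40,0,-4],[0,0,0]],[0.8,[-40,0,0],[0,0,0]],[0.8,[-20,0,0],[0,0,0]],[0.8,[0,0,0],[0,0,0]],[0.8,[0,0,0],[0,0,0]]]'
cat > look.py <<'E'
import sys; from h import *
np.set_printoptions(precision=1,suppress=True)
n=sys.argv[1]; print(observe()["eef_pos"])
p,d,K,V=cam("wrist"); save(p,n+".png"); np.savez(n+".npz",p=p,d=d,K=K,V=V); W=cloud(d,K,V); Z=W[...,2]
def rect(n,m):
    if m.sum()<20: return print(n,"none")
    m=cv2.morphologyEx(m.astype(np.uint8),cv2.MORPH_OPEN,np.ones((2,2)))>0
    k,l,st,_=cv2.connectedComponentsWithStats(m.astype(np.uint8))
    for i in range(1,k):
        if st[i,4]>40:
            q=l==i; r=cv2.minAreaRect(W[q][:,:2].astype(np.float32)); print(n,q.sum(),np.array(r[0]),np.array(r[1]),round(r[2],1),"z",round(np.median(Z[q]),1),"px",st[i,:4])
near=np.hypot(W[...,0]-638,W[...,1]+62)<130
rect("legtop",near&(Z>82)&(Z<95))
rect("tall",near&(Z>73)&(Z<82)); rect("mid",near&(Z>64)&(Z<73)); rect("low",near&(Z>55)&(Z<64)); rect("board",near&(Z>6)&(Z<14))
E
python3 look.py wrist2
```

```text
time: 10.57
eef_pos: [591.6, -20.0, 264.1]
tcp_rot: [1.45, 2.787, 0.0]
force: [0.0, 0.6, -0.6]
gripper_width: 75.1
gripper_force: 0.0
time: 10.98
eef_pos: [648.1, -101.6, 267.3]
tcp_rot: [-1.453, -2.785, 0.002]
force: [0.5, 0.6, 0.1]
gripper_width: 75.2
gripper_force: 0.0
[ 648.1 -101.6  267.3]
legtop 342 [601.5  -5.3] [21.  21.5] 36.0 z 87.3 px [287  81  18  19]
legtop 299 [642.6 -63.6] [20.7 23.3] 35.5 z nan px [287 148  17  18]
legtop 282 [ 681.4 -118.3] [21.3 28.3] 38.2 z nan px [287 208  17  17]
tall 813 [601.8  -1.9] [52.3 49.3] 38.0 z nan px [275  67  43  46]
mid 1130 [645.7 -61.1] [57.3 59.4] 36.5 z nan px [273 129  47  47]
low 1335 [ 685.1 -123.9] [64.7 77.3] 35.1 z nan px [269 186  48  46]
board 1708 [610.5 -67.2] [ 21.3 224.5] 34.9 z nan px [262  42  20 179]
board 923 [628.2   4. ] [ 88.3 121.2] 6.0 z nan px [305  42  20 117]
board 191 [705.  -96.4] [ 9.3 65.9] 36.9 z 8.8 px [314 174   7  46]
```

View pics/wrist2.png

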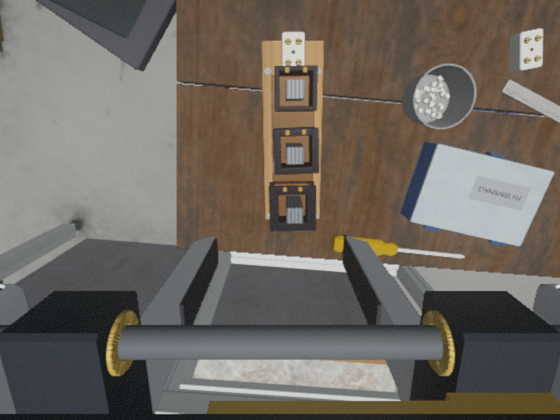

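The legs show at (296,90), (295,157) and (295,216), and every coil is standing over its leg. Next, refine the numbers.

```bash
cat > fit.py <<'E'
import sys; from h import *
np.set_printoptions(precision=1,suppress=True)
def ray(uv,z,K,V):
    uv=np.atleast_2d(uv); c=-V[:3,:3].T@V[:3,3]
    r=np.c_[(uv[:,0]-K[0,2])/K[0,0],(uv[:,1]-K[1,2])/K[1,1],np.ones(len(uv))]@V[:3,:3]
    return c+r*((z-c[2])/r[:,2])[:,None]
def fit(f,ctr=(638,-62),R=130,planes=((88,"leg"),(78,"tall"),(69,"mid"),(60,"low"),(32,"seat"))):
    z=np.load(f+".npz"); d,K,V=z["d"],z["K"],z["V"]; W=cloud(d,K,V)
    Z=W[...,2]; near=np.hypot(W[...,0]-ctr[0],W[...,1]-ctr[1])<R
    for h,n in planes:
        m=(near&(abs(Z+0.7-h)<3)).astype(np.uint8)
        k,l,st,_=cv2.connectedComponentsWithStats(m,connectivity=4)
        for i in range(1,k):
            if st[i,4]<60: continue
            v,u=np.nonzero(l==i); r=cv2.minAreaRect(ray(np.c_[u,v],h,K,V)[:,:2].astype(np.float32))
            print(n,st[i,4],"c",np.array(r[0]),"size",np.array(r[1]),"ang",round(r[2],1))
if __name__=="__main__": fit(sys.argv[1])
E
python3 fit.py wrist2
```

```text
leg 342 c [600.2  -8.6] size [17.1 16.9] ang 34.9
leg 299 c [638.  -62.3] size [16.9 17.8] ang 35.2
leg 273 c [ 676.  -115.4] size [17.8 18.5] ang 34.9
tall 804 c [600.6  -7.2] size [43.6 43.4] ang 34.9
mid 1125 c [638.6 -59.2] size [49.8 49.8] ang 37.3
low 1331 c [ 675.  -116.6] size [55.6 55.6] ang 36.0
seat 69 c [564.9  28.3] size [ 9.8 16.2] ang 6.6
seat 62 c [584.6  22.1] size [11.4  8.4] ang 34.9
seat 809 c [605.7 -17.1] size [49.  60.3] ang 36.5
seat 501 c [599.9  -5.9] size [34.  31.7] ang 34.9
seat 408 c [647.  -73.9] size [54.6 61.4] ang 30.9
seat 405 c [639.6 -60.5] size [33.9 32.3] ang 36.3
seat 264 c [ 677.7 -120.2] size [33.4 27.8] ang 34.9
```

```bash
python3 go.py 600.4 -7.4 56 35
```

```text
pos [ 647.9 -100.3  267.5] yaw 34.98
turn [-0.04 -0.02 -0.02] shift before turn [103.2  14.4 211.5] after [103.3  14.3 211.5]
```

```bash
python3 -m handwheel '[[0.7,[35,5,0],[0,0,0]],[0.7,[35,5,0],[0,0,0]],[0.7,[33,4.4,20],[0,0,0]],[0.7,[0,0,35],[0,0,0]],[0.7,[0,0,35],[0,0,0]],[0.7,[0,0,35],[0,0,0]],[0.7,[0,0,25],[0,0,0]],[0.7,[0,0,10],[0,0,0]],[0.7,[0,0,0],[0,0,0]],[0.7,[0,0,0],[0,0,0]]]'; python3 go.py 600.4 -7.4 56 35
```

```text
time: 11.87
eef_pos: [601.1, -7.2, 109.0]
tcp_rot: [1.449, 2.787, 0.001]
force: [-0.7, 0.3, 0.5]
gripper_width: 65.6
gripper_force: 0.0
pos [601.1  -7.2 109. ] yaw 35.04
turn [0.03 0.02 0.04] shift before turn [ 0.2 -0.8 53. ] after [ 0.2 -0.7 53. ]
```

```bash
python3 -m handwheel '[[0.7,[0,-0.7,15],[0,0,0]],[0.7,[0,0,18],[0,0,0]],[0.7,[0,0,14],[0,0,0]],[0.7,[0,0,6],[0,0,0]],[0.7,[0,0,0],[0,0,0]],[0,[0,0,0],[0,0,0]],[0,[0,0,0],[0,0,0]],[0,[0,0,0],[0,0,0]],[0,[0,0,0],[0,0,0]],[0,[0,0,0],[0,0,0]]]';  python3 -m handwheel '[[0,[0,0,0],[0,0,0]]]'
```

```text
time: 12.7
eef_pos: [600.8, -8.0, 55.7]
tcp_rot: [1.45, 2.786, 0.001]
force: [-1.7, 0.2, 6.8]
gripper_width: 44.2
gripper_force: 30.0
time: 12.78
eef_pos: [600.8, -8.0, 55.7]
tcp_rot: [1.45, 2.786, 0.001]
force: [-0.5, -0.2, 6.4]
gripper_width: 44.0
gripper_force: 30.0
```

```bash
python3 -m handwheel '[[0,[0,0,-6],[0,0,0]],[0,[0,0,-14],[0,0,0]],[0,[0,0,-25],[0,0,0]],[0,[0,0,-30],[0,0,0]],[0,[0,0,-30],[0,0,0]],[0,[0,0,-5],[0,0,0]],[0,[0,0,0],[0,0,0]]]'; python3 go.py 442.3 170.7 150 29.4
```

```text
time: 13.37
eef_pos: [601.3, -8.1, 167.8]
tcp_rot: [1.449, 2.784, 0.004]
force: [-0.2, -0.7, -1.8]
gripper_width: 43.7
gripper_force: 30.0
pos [601.3  -8.1 167.8] yaw 35.0
turn [0.21 0.08 5.6 ] shift before turn [237.7 -27.7  17.3] after [233.8 -50.7  17.8]
```

```bash
python3 -m handwheel '[[0,[0,0,0],[0,0,5.6]],[0,[30,-6.5,0],[0,0,0]],[0,[38,-8.2,0],[0,0,0]],[0,[38,-8.2,0],[0,0,0]],[0,[38,-8.2,0],[0,0,0]],[0,[38,-8.2,0],[0,0,0]],[0,[32,-7,0],[0,0,0]],[0,[20,-4.4,20],[0,0,0]],[0,[0,0,30],[0,0,0]],[0,[0,0,30],[0,0,0]]]';python3 -m handwheel '[[0,[0,0,25],[0,0,0]],[0,[0,0,10],[0,0,0]],[0,[0,0,0],[0,0,0]],[0,[0,0,0],[0,0,0]]]'; python3 go.py 442.3 170.7 27 29.4
```

```text
time: 14.2
eef_pos: [440.1, 172.4, 84.0]
tcp_rot: [-1.581, -2.715, -0.002]
force: [0.7, 0.6, -2.3]
gripper_width: 44.0
gripper_force: 30.0
time: 14.53
eef_pos: [441.3, 170.4, 50.3]
tcp_rot: [-1.586, -2.712, 0.002]
force: [0.4, -0.1, -1.1]
gripper_width: 43.7
gripper_force: 30.0
pos [441.3 170.4  50.3] yaw 29.37
turn [-0.05  0.02 -0.03] shift before turn [-0.3  1.  23.2] after [-0.3  1.  23.3]
```

```bash
python3 -m handwheel '[[0,[0,1,10],[0,0,0]],[0,[0,0,8],[0,0,0]],[0,[0,0,3],[0,0,0]],[0,[0,0,1],[0,0,0]],[0,[0,0,0.8],[0,0,0]],[0,[0,0,0],[0,0,0]],[0,[0,0,0],[0,0,0]]]'; python3 -m handwheel '[[0,[0,0,0.7],[0,0,0]],[0,[0,0,0],[0,0,0]]]'
```

```text
time: 15.12
eef_pos: [442.3, 171.4, 27.4]
tcp_rot: [1.585, 2.712, 0.0]
force: [-0.0, -0.5, -1.8]
gripper_width: 43.8
gripper_force: 30.0
time: 15.28
eef_pos: [442.3, 171.5, 26.7]
tcp_rot: [1.585, 2.712, 0.001]
force: [-0.3, -0.3, 0.5]
gripper_width: 43.7
gripper_force: 30.0
```

```bash
python3 -m handwheel '[[0,[0,0,0.5],[0,0,0]],[0.75,[0,0,0],[0,0,0]],[0.75,[0,0,0],[0,0,0]],[0.75,[0,0,0],[0,0,0]],[0.75,[0,0,-15],[0,0,0]],[0.75,[0,0,-30],[0,0,0]],[0.75,[0,0,-35],[0,0,0]],[0.75,[0,0,-35],[0,0,0]],[0.75,[0,0,-20],[0,0,0]],[0.75,[0,0,0],[0,0,0]]]'; python3 go.py 638.4 -59.8 150 36.5
```

```text
time: 16.12
eef_pos: [443.7, 172.2, 164.7]
tcp_rot: [1.584, 2.711, 0.008]
force: [0.8, 0.4, 0.3]
gripper_width: 70.3
gripper_force: 0.0
pos [443.7 172.2 164.7] yaw 29.4
turn [ 0.32 -0.03 -7.1 ] shift before turn [-297.7   55.6   14.7] after [-302.3   18.5   14.7]
```

```bash
python3 -m handwheel '[[0.75,[0,0,0],[0,0,-7.1]],[0.75,[-30,1.8,0],[0,0,0]],[0.75,[-38,2.3,0],[0,0,0]],[0.75,[-38,2.3,0],[0,0,0]],[0.75,[-38,2.3,0],[0,0,0]],[0.75,[-38,2.3,0],[0,0,0]],[0.75,[-38,2.3,0],[0,0,0]],[0.75,[-38,2.3,0],[0,0,0]],[0.75,[-30,1.9,0],[0,0,0]],[0.75,[-14,1,0],[0,0,0]]]';python3 -m handwheel '[[0.75,[0,0,20],[0,0,0]],[0.75,[0,0,25],[0,0,0]],[0.75,[0,0,10],[0,0,0]],[0.75,[0,0,0],[0,0,0]],[0.75,[0,0,0],[0,0,0]]]'; python3 go.py 638.4 -59.8 51 36.7
```

```text
time: 16.95
eef_pos: [637.8, -64.4, 160.2]
tcp_rot: [1.418, 2.803, -0.003]
force: [0.4, 0.1, 0.1]
gripper_width: 70.6
gripper_force: 0.0
time: 17.37
eef_pos: [636.5, -60.3, 106.0]
tcp_rot: [-1.414, -2.805, 0.001]
force: [-0.2, -0.5, 0.3]
gripper_width: 70.1
gripper_force: 0.0
pos [636.5 -60.3 106. ] yaw 36.51
turn [-0.04 -0.02 -0.19] shift before turn [-0.7  1.9 55. ] after [-0.7  1.9 55. ]
```

```bash
python3 -m handwheel '[[0.75,[-0.7,1.9,15],[0,0,0]],[0.75,[0,0,18],[0,0,0]],[0.75,[0,0,14],[0,0,0]],[0.75,[0,0,8],[0,0,0]],[0.75,[0,0,0],[0,0,0]],[0,[0,0,0],[0,0,0]],[0,[0,0,0],[0,0,0]],[0,[0,0,0],[0,0,0]],[0,[0,0,0],[0,0,0]],[0,[0,0,0],[0,0,0]]]';  python3 -m handwheel '[[0,[0,0,0],[0,0,0]]]'
```

```text
time: 18.2
eef_pos: [639.1, -59.8, 51.8]
tcp_rot: [1.413, 2.804, 0.001]
force: [-0.3, 0.4, 6.7]
gripper_width: 50.0
gripper_force: 30.0
time: 18.28
eef_pos: [639.1, -59.8, 51.8]
tcp_rot: [1.413, 2.805, 0.001]
force: [-0.3, 0.6, 6.8]
gripper_width: 50.1
gripper_force: 30.0
```

```bash
python3 -m handwheel '[[0,[0,0,-6],[0,0,0]],[0,[0,0,-14],[0,0,0]],[0,[0,0,-25],[0,0,0]],[0,[0,0,-25],[0,0,0]],[0,[0,0,-10],[0,0,0]],[0,[0,0,0],[0,0,0]],[0,[0,0,0],[0,0,1.7]]]'; python3 go.py 600.4 -8.8 130 35
```

```text
time: 18.87
eef_pos: [638.6, -59.6, 131.3]
tcp_rot: [1.454, 2.784, 0.001]
force: [-0.0, 0.5, -2.1]
gripper_width: 50.0
gripper_force: 30.0
pos [638.6 -59.6 131.3] yaw 34.85
turn [ 0.05  0.01 -0.15] shift before turn [63.5 -2.3  1.3] after [63.5 -2.2  1.3]
```

```bash
python3 -m handwheel '[[0,[20,-0.8,0],[0,0,0]],[0,[25,-0.8,0],[0,0,0]],[0,[18.5,-0.6,0],[0,0,0]],[0,[0,0,0],[0,0,0]],[0,[0,0,0],[0,0,0]],[0,[0,0,0],[0,0,0]]]'; python3 go.py 600.4 -8.8 51.8 35
```

```text
time: 19.37
eef_pos: [600.5, -9.3, 130.5]
tcp_rot: [-1.456, -2.784, 0.001]
force: [-0.2, -0.9, -1.3]
gripper_width: 49.8
gripper_force: 30.0
pos [600.5  -9.3 130.5] yaw 34.79
turn [-0.03  0.01 -0.21] shift before turn [ 0.5  0.3 78.7] after [ 0.4  0.2 78.7]
```

```bash
python3 -m handwheel '[[0,[0.4,0,12],[0,0,0]],[0,[0,0,18],[0,0,0]],[0,[0,0,20],[0,0,0]],[0,[0,0,15],[0,0,0]],[0,[0,0,7],[0,0,0]],[0,[0,0,3],[0,0,0]],[0,[0,0,1],[0,0,0]],[0,[0,0,1],[0,0,0]],[0,[0,0,0],[0,0,0]],[0,[0,0,0],[0,0,0]]]'; python3 -m handwheel '[[0,[0,0,0.7],[0,0,0]],[0,[0,0,0.6],[0,0,0]],[0,[0,0,0],[0,0,0]]]'
```

```text
time: 20.2
eef_pos: [600.7, -8.6, 54.6]
tcp_rot: [1.455, 2.783, 0.001]
force: [-0.3, 0.0, -1.5]
gripper_width: 49.8
gripper_force: 30.0
time: 20.45
eef_pos: [600.3, -8.5, 52.8]
tcp_rot: [1.455, 2.784, 0.0]
force: [-0.2, -0.1, -1.3]
gripper_width: 49.9
gripper_force: 30.0
```

```bash
python3 -m handwheel '[[0,[0,0,0.6],[0,0,0]],[0,[0,0,0.5],[0,0,0]],[0,[0,0,0],[0,0,0]]]'
```

```text
time: 20.7
eef_pos: [600.3, -8.6, 51.8]
tcp_rot: [-1.455, -2.784, -0.0]
force: [-2.1, 0.6, 3.1]
gripper_width: 49.6
gripper_force: 30.0
```

```bash
python3 -m handwheel '[[0.8,[0,0,0],[0,0,0]],[0.8,[0,0,0],[0,0,0]],[0.8,[0,0,0],[0,0,0]],[0.8,[0,0,-15],[0,0,0]],[0.8,[0,0,-25],[0,0,0]],[0.8,[0,0,-25],[0,0,0]],[0.8,[0,0,-10],[0,0,-1]],[0.8,[-30,0,0],[0,0,0]],[0.8,[-38,0,0],[0,0,0]],[0.8,[-38,0,0],[0,0,0]]]'; python3 -m handwheel '[[0.8,[-20,0,0],[0,0,0]],[0.8,[-5,0,0],[0,0,0]],[0.8,[0,0,0],[0,0,0]],[0.8,[0,0,0],[0,0,0]]]'; python3 go.py 675 -116.6 47 36
```

```text
time: 21.53
eef_pos: [663.1, -94.5, 126.6]
tcp_rot: [-1.427, -2.799, -0.002]
force: [0.4, 1.1, -0.2]
gripper_width: 75.5
gripper_force: 0.0
time: 21.87
eef_pos: [676.5, -114.2, 126.0]
tcp_rot: [-1.43, -2.796, -0.0]
force: [-0.6, 0.3, -0.6]
gripper_width: 75.1
gripper_force: 0.0
pos [ 676.5 -114.2  126. ] yaw 35.83
turn [-0.02 -0.04 -0.17] shift before turn [-1.1 -2.6 79. ] after [-1.1 -2.6 79. ]
```

```bash
python3 -m handwheel '[[0.8,[-1.1,-2.6,18],[0,0,0]],[0.8,[0,0,22],[0,0,0]],[0.8,[0,0,20],[0,0,0]],[0.8,[0,0,13],[0,0,0]],[0.8,[0,0,6],[0,0,0]],[0.8,[0,0,0],[0,0,0]],[0,[0,0,0],[0,0,0]],[0,[0,0,0],[0,0,0]],[0,[0,0,0],[0,0,0]],[0,[0,0,0],[0,0,0]]]';  python3 -m handwheel '[[0,[0,0,0],[0,0,0]]]'
```

```text
time: 22.7
eef_pos: [676.0, -117.3, 48.6]
tcp_rot: [1.43, 2.796, 0.001]
force: [-0.7, 1.1, 5.8]
gripper_width: 56.2
gripper_force: 30.0
time: 22.78
eef_pos: [676.0, -117.3, 48.6]
tcp_rot: [1.43, 2.796, 0.001]
force: [-1.0, 1.5, 7.0]
gripper_width: 55.6
gripper_force: 30.0
```

```bash
python3 -m handwheel '[[0,[0,0,-6],[0,0,0]],[0,[0,0,-14],[0,0,0]],[0,[0,0,-25],[0,0,0]],[0,[0,0,-25],[0,0,0]],[0,[0,0,-10],[0,0,0]],[0,[0,0,0],[0,0,1]],[0,[20,0,0],[0,0,0]],[0,[26,0,0],[0,0,0]],[0,[19,0,0],[0,0,0]],[0,[0,0,0],[0,0,0]]]'; python3 -m handwheel '[[0,[0,0,0],[0,0,0]],[0,[0,0,0],[0,0,0]]]';python3 go.py 638.6 -63.2 48.6 35
```

```text
time: 23.62
eef_pos: [636.4, -59.8, 126.2]
tcp_rot: [-1.451, -2.783, -0.001]
force: [-0.4, 1.4, -3.0]
gripper_width: 55.9
gripper_force: 30.0
time: 23.78
eef_pos: [638.3, -64.2, 127.1]
tcp_rot: [-1.456, -2.783, 0.001]
force: [0.6, -0.3, -2.3]
gripper_width: 55.9
gripper_force: 30.0
pos [638.3 -64.2 127.1] yaw 34.77
turn [-0.04  0.   -0.23] shift before turn [ 0.7  0.9 78.5] after [ 0.7  0.8 78.5]
```

```bash
python3 -m handwheel '[[0,[0.7,0.8,12],[0,0,0]],[0,[0,0,18],[0,0,0]],[0,[0,0,20],[0,0,0]],[0,[0,0,15],[0,0,0]],[0,[0,0,7],[0,0,0]],[0,[0,0,3],[0,0,0]],[0,[0,0,1.5],[0,0,0]],[0,[0,0,0],[0,0,0]],[0,[0,0,0],[0,0,0]]]'; python3 -m handwheel '[[0,[0,0,0.8],[0,0,0]],[0,[0,0,0.8],[0,0,0]],[0,[0,0,0],[0,0,0]]]'
```

```text
time: 24.53
eef_pos: [639.1, -63.0, 51.8]
tcp_rot: [1.455, 2.783, 0.001]
force: [-0.4, 0.1, -1.9]
gripper_width: 55.7
gripper_force: 30.0
time: 24.78
eef_pos: [638.7, -62.8, 49.7]
tcp_rot: [1.455, 2.784, 0.0]
force: [-0.6, 0.0, -2.8]
gripper_width: 55.8
gripper_force: 30.0
```

```bash
python3 -m handwheel '[[0,[0,0,0.7],[0,0,0]],[0,[0,0,0.6],[0,0,0]],[0,[0,0,0],[0,0,0]]]'
```

```text
time: 25.03
eef_pos: [638.7, -62.8, 48.6]
tcp_rot: [1.455, 2.784, 0.0]
force: [-3.3, 1.1, 5.8]
gripper_width: 55.8
gripper_force: 30.0
```

```bash
python3 -m handwheel '[[0.8,[0,0,0],[0,0,0]],[0.8,[0,0,0],[0,0,0]],[0.8,[0,0,0],[0,0,0]],[0.8,[0,0,-15],[0,0,0]],[0.75,[0,0,-30],[0,0,0]],[0.75,[0,0,-35],[0,0,0]],[0.75,[0,0,-30],[0,0,0]],[0.75,[0,0,0],[0,0,5.4]],[0.75,[0,0,0],[0,0,0]]]'; python3 go.py 442.3 171.5 160 29.4
```

```text
time: 25.78
eef_pos: [639.5, -62.9, 160.9]
tcp_rot: [1.59, 2.706, 0.003]
force: [-0.1, -0.7, -0.5]
gripper_width: 70.5
gripper_force: 0.0
pos [639.5 -62.9 160.9] yaw 29.13
turn [ 0.19  0.09 -0.27] shift before turn [ 3.008e+02 -5.810e+01  3.000e-01] after [301.1 -56.7   0.9]
```

```bash
python3 -m handwheel '[[0.75,[30,-6,0],[0,0,-0.3]],[0.75,[38,-7.1,0],[0,0,0]],[0.75,[38,-7.1,0],[0,0,0]],[0.75,[38,-7.1,0],[0,0,0]],[0.75,[38,-7.1,0],[0,0,0]],[0.75,[38,-7.1,0],[0,0,0]],[0.75,[38,-7.1,0],[0,0,0]],[0.75,[31,-6,0],[0,0,0]],[0.75,[12,-2.5,20],[0,0,0]],[0.75,[0,0,20],[0,0,0]]]';python3 -m handwheel '[[0.75,[0,0,20],[0,0,0]],[0.75,[0,0,10],[0,0,0]],[0.75,[0,0,0],[0,0,0]],[0.75,[0,0,0],[0,0,0]]]'; python3 go.py 442.3 171.5 26.7 29.4
```

```text
time: 26.62
eef_pos: [438.0, 173.6, 118.0]
tcp_rot: [-1.567, -2.722, -0.003]
force: [1.0, 0.5, -0.5]
gripper_width: 70.7
gripper_force: 0.0
time: 26.95
eef_pos: [440.0, 169.9, 88.3]
tcp_rot: [-1.577, -2.717, 0.002]
force: [0.0, -0.5, 0.6]
gripper_width: 70.2
gripper_force: 0.0
pos [440.  169.9  88.3] yaw 29.72
turn [-0.06  0.03  0.32] shift before turn [ 0.3  2.8 61.6] after [ 0.3  2.8 61.6]
```

```bash
python3 -m handwheel '[[0.75,[0.3,2.8,15],[0,0,0.3]],[0.75,[0,0,20],[0,0,0]],[0.75,[0,0,15],[0,0,0]],[0.75,[0,0,9],[0,0,0]],[0.75,[0,0,2],[0,0,0]],[0.75,[0,0,0],[0,0,0]],[0,[0,0,0],[0,0,0]],[0,[0,0,0],[0,0,0]],[0,[0,0,0],[0,0,0]],[0,[0,0,0],[0,0,0]]]';  python3 -m handwheel '[[0,[0,0,0],[0,0,0]],[0,[0,0,0],[0,0,0]]]'
```

```text
time: 27.78
eef_pos: [442.5, 172.3, 27.7]
tcp_rot: [1.584, 2.712, 0.001]
force: [-0.7, -0.0, -0.4]
gripper_width: 47.3
gripper_force: 0.0
time: 27.95
eef_pos: [442.5, 172.2, 27.6]
tcp_rot: [1.585, 2.712, 0.001]
force: [-1.0, 0.5, 8.0]
gripper_width: 44.0
gripper_force: 30.0
```

```bash
python3 -m handwheel '[[0,[0,0,-6],[0,0,0]],[0,[0,0,-15],[0,0,0]],[0,[0,0,-30],[0,0,0]],[0,[0,0,-35],[0,0,0]],[0,[0,0,-35],[0,0,0]],[0,[0,0,-20],[0,0,0]],[0,[0,0,0],[0,0,-5.6]],[0,[0,0,0],[0,0,0]]]'; python3 go.py 676 -116.5 160 35
```

```text
time: 28.62
eef_pos: [442.5, 172.5, 169.5]
tcp_rot: [1.443, 2.79, 0.004]
force: [-0.7, 0.5, -1.2]
gripper_width: 43.8
gripper_force: 30.0
pos [442.5 172.5 169.5] yaw 35.31
turn [ 0.13 -0.03  0.31] shift before turn [-370.8   23.5    9.4] after [-370.6   25.5    9.5]
```

```bash
python3 -m handwheel '[[0,[-30,2.5,0],[0,0,0.3]],[0,[-38,2.6,0],[0,0,0]],[0,[-38,2.6,0],[0,0,0]],[0,[-38,2.6,0],[0,0,0]],[0,[-38,2.6,0],[0,0,0]],[0,[-38,2.6,0],[0,0,0]],[0,[-38,2.6,0],[0,0,0]],[0,[-38,2.6,0],[0,0,0]],[0,[-38,2.6,0],[0,0,0]],[0,[-30,2,0],[0,0,0]]]';python3 -m handwheel '[[0,[-7,0,0],[0,0,0]],[0,[0,0,10],[0,0,0]],[0,[0,0,10],[0,0,0]],[0,[0,0,0],[0,0,0]],[0,[0,0,0],[0,0,0]]]'; python3 go.py 676 -116.5 56.6 35
```

```text
time: 29.45
eef_pos: [670.9, -115.5, 167.0]
tcp_rot: [-1.463, -2.779, 0.002]
force: [-0.1, 0.1, -0.1]
gripper_width: 43.6
gripper_force: 30.0
time: 29.87
eef_pos: [673.5, -116.6, 147.1]
tcp_rot: [-1.455, -2.782, 0.0]
force: [0.2, 0.6, -1.1]
gripper_width: 43.7
gripper_force: 30.0
pos [ 673.5 -116.6  147.1] yaw 34.76
turn [-0.07 -0.1  -0.24] shift before turn [-1.5  2.2 90.4] after [-1.3  2.1 90.5]
```

```bash
python3 -m handwheel '[[0,[-1.4,2.1,8],[0,0,0]],[0,[0,0,12],[0,0,0]],[0,[0,0,20],[0,0,0]],[0,[0,0,20],[0,0,0]],[0,[0,0,16],[0,0,0]],[0,[0,0,7],[0,0,0]],[0,[0,0,3],[0,0,0]],[0,[0,0,1],[0,0,0]],[0,[0,0,0],[0,0,0]],[0,[0,0,0],[0,0,0]]]'; python3 -m handwheel '[[0,[0,0,0.8],[0,0,0]],[0,[0,0,0.8],[0,0,0]],[0,[0,0,0],[0,0,0]]]'
```

```text
time: 30.7
eef_pos: [677.4, -118.5, 62.1]
tcp_rot: [1.457, 2.782, 0.001]
force: [-1.2, -0.0, -0.5]
gripper_width: 43.6
gripper_force: 30.0
time: 30.95
eef_pos: [677.1, -118.3, 59.8]
tcp_rot: [1.458, 2.783, 0.0]
force: [-0.1, 0.5, -1.0]
gripper_width: 43.8
gripper_force: 30.0
```

```bash
python3 -m handwheel '[[0,[1.8,0,0.8],[0,0,0]],[0,[0,0,0.8],[0,0,0]],[0,[0,0,0.7],[0,0,0]],[0,[0,0,0],[0,0,0]]]'; python3 -m handwheel '[[0,[0,0,0.5],[0,0,0]],[0,[0,0,0.5],[0,0,0]],[0,[0,0,0],[0,0,0]]]'
```

```text
time: 31.28
eef_pos: [675.9, -116.8, 57.1]
tcp_rot: [-1.458, -2.783, 0.0]
force: [0.1, -1.0, -1.8]
gripper_width: 43.7
gripper_force: 30.0
time: 31.53
eef_pos: [676.0, -117.0, 56.7]
tcp_rot: [1.458, 2.783, 0.0]
force: [-1.7, 1.0, 4.3]
gripper_width: 44.1
gripper_force: 30.0
```

Seated. Release, rise and look again.

```bash
python3 -m handwheel '[[0.75,[0,0,0],[0,0,0]],[0.75,[0,0,0],[0,0,0]],[0.75,[0,0,0],[0,0,0]],[0.75,[0,0,-15],[0,0,0]],[0.75,[0,0,-30],[0,0,0]],[0.75,[0,0,-40],[0,0,0]],[0.75,[0,0,-40],[0,0,0]],[0.75,[0,0,-40],[0,0,0]],[0.75,[0,0,-40],[0,0,0]],[0.75,[0,0,0],[0,0,0]]]'; python3 -m handwheel '[[0.75,[0,0,0],[0,0,0]],[0.75,[0,0,0],[0,0,0]]]'; python3 look.py wrist3 >/dev/null; python3 fit.py wrist3; python3 -c "
import cv2;p=cv2.imread('pics/wrist3.png');cv2.imwrite('pics/w3c.png',cv2.resize(p[30:250,190:400],None,fx=2.7,fy=2.7,interpolation=2))"
```

```text
time: 32.37
eef_pos: [677.9, -118.4, 270.7]
tcp_rot: [1.454, 2.774, 0.005]
force: [1.5, -0.9, 1.0]
gripper_width: 70.3
gripper_force: 0.0
time: 32.53
eef_pos: [675.7, -116.8, 261.7]
tcp_rot: [1.458, 2.783, 0.001]
force: [0.0, -0.1, -0.8]
gripper_width: 70.7
gripper_force: 0.0
leg 396 c [600.3  -8.4] size [17.3 17.5] ang 34.7
leg 328 c [638.2 -62.2] size [17.3 17.6] ang 34.7
leg 282 c [ 676.1 -115.8] size [17.1 18.5] ang 34.7
tall 681 c [ 674.7 -116.6] size [43.3 42.5] ang 34.7
mid 1467 c [599.2  -8.8] size [49.7 49.3] ang 34.7
low 1741 c [637.8 -63.1] size [55.7 55.2] ang 34.7
seat 97 c [571.5  40.8] size [12.4 14.1] ang 49.2
seat 79 c [564.1  31.3] size [10.5 12.2] ang 28.4
seat 75 c [578.3  22.6] size [22.9  7.8] ang 34.7
seat 433 c [597.7  -6.9] size [34.5 30. ] ang 36.5
seat 556 c [617.1 -32.6] size [48.3 14.1] ang 34.7
seat 540 c [637.8 -63.1] size [34.2 33.1] ang 34.7
seat 531 c [ 671.6 -109.5] size [49.5 54. ] ang 35.7
seat 146 c [ 667.4 -127.9] size [ 8.6 25.2] ang 34.1
seat 86 c [ 689.2 -112.7] size [ 4.9 25.2] ang 35.4
```

View pics/w3c.png

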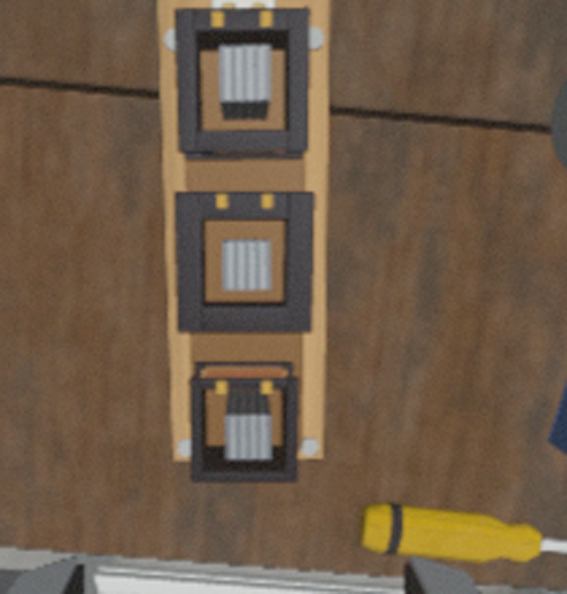

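The picture shows mid on leg 1 (top), low on leg 2 and tall on leg 3 (bottom), all flat at the right height and centred. Now the yoke.

```bash
python3 go.py 416 219 200 29.4
```

```text
pos [ 675.5 -116.7  260.8] yaw 34.7
turn [-0.03 -0.04  5.3 ] shift before turn [423.7 -22.2  61.1] after [419.9 -61.3  60.8]
```

```bash
python3 -m handwheel '[[0.6,[0,0,0],[0,0,5.3]],[0.6,[30,-4.5,0],[0,0,0]],[0.6,[40,-5.8,0],[0,0,0]],[0.6,[40,-5.8,0],[0,0,0]],[0.6,[40,-5.8,0],[0,0,0]],[0.6,[40,-5.8,0],[0,0,0]],[0.6,[40,-5.8,0],[0,0,0]],[0.6,[40,-5.8,0],[0,0,0]],[0.6,[40,-5.8,0],[0,0,0]],[0.6,[40,-5.8,0],[0,0,0]]]'; python3 -m handwheel '[[0.6,[40,-5.8,15],[0,0,0]],[0.6,[30,-4.8,25],[0,0,0]],[0.6,[0,0,21],[0,0,0]],[0.6,[0,0,0],[0,0,0]],[0.6,[0,0,0],[0,0,0]],[0.6,[0,0,0],[0,0,0]]]'
python3 look.py wrist4 >/dev/null; python3 -c "
from fit import *
print(observe()['eef_pos'])
fit('wrist4',(384,276),150,((21,'yoke'),(3,'mat')))"
```

```text
time: 33.42
eef_pos: [457.7, 164.1, 260.5]
tcp_rot: [-1.584, -2.712, 0.002]
force: [0.7, 0.1, 0.7]
gripper_width: 56.5
gripper_force: 0.0
time: 33.92
eef_pos: [417.9, 216.9, 201.5]
tcp_rot: [1.587, 2.71, -0.0]
force: [0.4, -0.2, 0.6]
gripper_width: 56.1
gripper_force: 0.0
[418.  217.  201.7]
yoke 2640 c [383.3 277. ] size [ 17.6 148.8] ang 28.9
yoke 118 c [478.9 385.2] size [ 2.5 54.8] ang 43.1
mat 623 c [285.9 346.7] size [76.6 19.9] ang 27.2
mat 108 c [334.3 380.2] size [22.6  7.8] ang 29.3
mat 175 c [347.5 381.8] size [27.6 13.7] ang 46.7
mat 346 c [370.6 394.4] size [40.7 19.3] ang 31.2
mat 63 c [321.5 370.8] size [11.8 10. ] ang 59.9
mat 140 c [254.1 323.5] size [19.8 16.5] ang 68.9
mat 123 c [399.1 409.6] size [25.5 12.6] ang 22.8
mat 84 c [440.1 407.9] size [10.8 16. ] ang 69.3
mat 64 c [343.5 357.9] size [19.   6.3] ang 29.3
mat 173 c [415.7 387.4] size [18.6 25.2] ang 86.5
mat 63 c [419.6 400.4] size [17.7  7. ] ang 16.8
mat 130 c [433.2 398.2] size [23.3 13.6] ang 73.7
mat 69 c [259.9 307.7] size [15.5  8.9] ang 38.5
mat 14738 c [393.6 251. ] size [171.  242.8] ang 4.9
mat 
[... 1318 characters left out ...]
3. ] ang 75.8
mat 80 c [490.3 295.8] size [17.3 13.9] ang 76.8
mat 73 c [352.8 214.3] size [24.5 10.7] ang 25.7
mat 102 c [521.5 303.8] size [15.5 15.8] ang 30.0
mat 76 c [334.6 194.5] size [ 9.3 21.7] ang 0.3
mat 82 c [518.1 288.3] size [14.9 23.4] ang 88.7
mat 75 c [352.9 191.2] size [12.4 16.1] ang 0.6
mat 212 c [494.8 257.7] size [50.6 20.1] ang 12.4
mat 76 c [516.4 270.4] size [10.2 21.2] ang 86.4
mat 211 c [508.5 237.6] size [23.4 31.1] ang 26.6
mat 162 c [376.8 161.4] size [32.6 15.8] ang 48.1
mat 67 c [357.3 144. ] size [ 9.4 20.5] ang 73.3
mat 120 c [498. 217.] size [14.8 27.6] ang 36.1
mat 115 c [368.1 135.8] size [34.9 12. ] ang 5.5
mat 73 c [488.4 202.4] size [13.  14.6] ang 31.8
```

```bash
python3 go.py 383.5 276.9 24 29.2
```

```text
pos [418.  217.  201.7] yaw 29.29
turn [0.05 0.02 0.09] shift before turn [ 69.2  -0.9 177.7] after [ 69.2  -0.9 177.7]
```

```bash
python3 -m handwheel '[[0.5,[25,-0.5,0],[0,0,0]],[0.5,[30,-0.4,0],[0,0,0]],[0.5,[14.2,0,20],[0,0,0]],[0.5,[0,0,35],[0,0,0]],[0.5,[0,0,35],[0,0,0]],[0.5,[0,0,30],[0,0,0]],[0.5,[0,0,20],[0,0,0]],[0.5,[0,0,0],[0,0,0]],[0.5,[0,0,0],[0,0,0]]]'; python3 go.py 383.5 276.9 24 29.2
```

```text
time: 34.72
eef_pos: [383.0, 277.0, 61.3]
tcp_rot: [1.587, 2.711, -0.001]
force: [0.8, -0.1, 0.3]
gripper_width: 47.3
gripper_force: 0.0
pos [383.  277.   61.3] yaw 29.32
turn [-0.02  0.04  0.12] shift before turn [-0.3  0.4 37.3] after [-0.3  0.4 37.3]
```

```bash
python3 -m handwheel '[[0.5,[0,0.4,15],[0,0,0]],[0.5,[0,0,13],[0,0,0]],[0.5,[0,0,7],[0,0,0]],[0.5,[0,0,1.5],[0,0,0]],[0.5,[0,0,0],[0,0,0]],[0,[0,0,0],[0,0,0]],[0,[0,0,0],[0,0,0]],[0,[0,0,0],[0,0,0]],[0,[0,0,0],[0,0,0]],[0,[0,0,0],[0,0,0]]]'; python3 -m handwheel '[[0,[0,0,0],[0,0,0]],[0,[0,0,0],[0,0,0]]]'
```

```text
time: 35.55
eef_pos: [382.7, 277.9, 24.5]
tcp_rot: [1.585, 2.712, 0.001]
force: [-0.9, -1.3, 6.2]
gripper_width: 17.6
gripper_force: 30.0
time: 35.72
eef_pos: [382.7, 277.9, 24.5]
tcp_rot: [1.585, 2.712, 0.001]
force: [-1.3, -0.5, 6.9]
gripper_width: 17.6
gripper_force: 30.0
```

```bash
python3 -m handwheel '[[0,[0,0,-6],[0,0,0]],[0,[0,0,-15],[0,0,0]],[0,[0,0,-30],[0,0,0]],[0,[0,0,-35],[0,0,0]],[0,[0,0,-35],[0,0,0]],[0,[0,0,-35],[0,0,0]],[0,[0,0,-30],[0,0,0]],[0,[0,0,0],[0,0,-5.6]],[0,[0,0,0],[0,0,0]]]'; python3 go.py 637.6 -61.5 150 34.9
```

```text
time: 36.47
eef_pos: [382.6, 278.1, 211.7]
tcp_rot: [-1.443, -2.79, -0.004]
force: [-0.5, 0.5, -4.9]
gripper_width: 17.8
gripper_force: 30.0
pos [382.6 278.1 211.7] yaw 35.3
turn [ 0.12 -0.07  0.4 ] shift before turn [-424.6   11.7   61.1] after [-424.4   14.8   61.7]
```

```bash
python3 -m handwheel '[[0,[-30,1.2,0],[0,0,0.4]],[0,[-40,1.4,0],[0,0,0]],[0,[-40,1.4,0],[0,0,0]],[0,[-40,1.4,0],[0,0,0]],[0,[-40,1.4,0],[0,0,0]],[0,[-40,1.4,0],[0,0,0]],[0,[-40,1.4,0],[0,0,0]],[0,[-40,1.4,0],[0,0,0]],[0,[-40,1.4,0],[0,0,0]],[0,[-35,1.4,0],[0,0,0]]]'; python3 -m handwheel '[[0,[-25,1,0],[0,0,0]],[0,[-14,0.4,15],[0,0,0]],[0,[0,0,20],[0,0,0]],[0,[0,0,20],[0,0,0]],[0,[0,0,6],[0,0,0]],[0,[0,0,0],[0,0,0]],[0,[0,0,0],[0,0,0]]]'; python3 go.py 637.6 -61.5 109.5 34.9
```

```text
time: 37.3
eef_pos: [612.9, -33.8, 208.8]
tcp_rot: [-1.465, -2.777, 0.003]
force: [0.9, 0.6, -3.3]
gripper_width: 17.9
gripper_force: 30.0
time: 37.88
eef_pos: [635.8, -62.5, 149.4]
tcp_rot: [-1.462, -2.78, 0.001]
force: [0.3, -0.3, -3.6]
gripper_width: 17.6
gripper_force: 30.0
pos [635.8 -62.5 149.4] yaw 34.54
turn [-0.05 -0.01 -0.36] shift before turn [-0.2  2.1 39.8] after [-0.2  2.  39.9]
```

```bash
python3 -m handwheel '[[0,[0,2,8],[0,0,-0.4]],[0,[0,0,12],[0,0,0]],[0,[0,0,9],[0,0,0]],[0,[0,0,4],[0,0,0]],[0,[0,0,1],[0,0,0]],[0,[0,0,0],[0,0,0]],[0,[0,0,0],[0,0,0]]]'; python3 go.py 637.6 -61.5 109.5 34.9
```

```text
time: 38.47
eef_pos: [637.8, -61.5, 115.6]
tcp_rot: [1.451, 2.786, -0.0]
force: [0.4, -0.3, -3.2]
gripper_width: 18.1
gripper_force: 30.0
pos [637.8 -61.5 115.6] yaw 34.99
turn [0.01 0.02 0.09] shift before turn [ 0.1 -0.2  6.1] after [ 0.1 -0.2  6.1]
```

```bash
python3 -m handwheel '[[0,[0,0,2.5],[0,0,0]],[0,[0,0,1.5],[0,0,0]],[0,[0,0,1],[0,0,0]],[0,[0,0,0.5],[0,0,0]],[0,[0,0,0],[0,0,0]],[0,[0,0,0],[0,0,0]]]';  python3 -m handwheel '[[0,[0,0,0.5],[0,0,0]],[0,[0,0,0],[0,0,0]],[0,[0,0,0],[0,0,0]]]'
```

```text
time: 38.97
eef_pos: [637.7, -61.4, 109.8]
tcp_rot: [1.451, 2.787, -0.0]
force: [-0.3, 0.2, -4.4]
gripper_width: 17.8
gripper_force: 30.0
time: 39.22
eef_pos: [637.8, -61.4, 109.6]
tcp_rot: [1.45, 2.786, 0.0]
force: [-2.4, 0.6, 3.1]
gripper_width: 17.5
gripper_force: 30.0
```

Resting on the legs. Release, withdraw and check.

```bash
python3 -m handwheel '[[0.4,[0,0,0],[0,0,0]],[0.4,[0,0,0],[0,0,0]],[0.4,[0,0,0],[0,0,0]],[0.4,[0,0,0],[0,0,0]],[0.5,[0,0,-15],[0,0,0]],[0.5,[0,0,-30],[0,0,0]],[0.5,[0,0,-40],[0,0,0]],[0.5,[-15,0,-40],[0,0,0]],[0.5,[-35,0,-35],[0,0,0]],[0.5,[-15,0,0],[0,0,0]]]'; python3 -m handwheel '[[0.5,[0,0,0],[0,0,0]],[0.5,[0,0,0],[0,0,0]]]'; python3 look.py wrist5 >/dev/null; python3 -c "
from fit import *
fit('wrist5',planes=((106,'yoke'),(88,'leg'),(78,'tall'),(69,'mid'),(60,'low')))
z=np.load('wrist5.npz');W=cloud(z['d'],z['K'],z['V']);m=W[...,2]>100;m&=np.hypot(W[...,0]-638,W[...,1]+62)<90
q=W[m];t=(q-[638.1,-62.2,0])@[-.574,.819,0];print('z slope along row',np.polyfit(t,q[:,2],1))
"; python3 -c "
import cv2;p=cv2.imread('pics/wrist5.png');cv2.imwrite('pics/w5c.png',cv2.resize(p[10:260,190:490],None,fx=2.3,fy=2.3,interpolation=2))"
```

```text
time: 40.05
eef_pos: [674.0, -112.5, 271.0]
tcp_rot: [1.447, 2.778, 0.004]
force: [-0.5, -0.7, 1.1]
gripper_width: 47.2
gripper_force: 0.0
time: 40.22
eef_pos: [671.5, -110.5, 263.6]
tcp_rot: [1.452, 2.785, -0.0]
force: [-0.6, 0.6, -0.8]
gripper_width: 46.8
gripper_force: 0.0
yoke 2941 c [637.8 -63. ] size [ 18. 149.] ang 35.0
tall 561 c [ 674.5 -116.4] size [43.6 43.2] ang 34.9
mid 1245 c [599.4  -9. ] size [49.7 49.2] ang 35.0
low 645 c [621.8 -73.8] size [16.9 55.1] ang 34.5
low 633 c [653.6 -51.6] size [16.6 55.1] ang 35.4
z slope along row [ -1.4 292.4]
```

View pics/w5c.png

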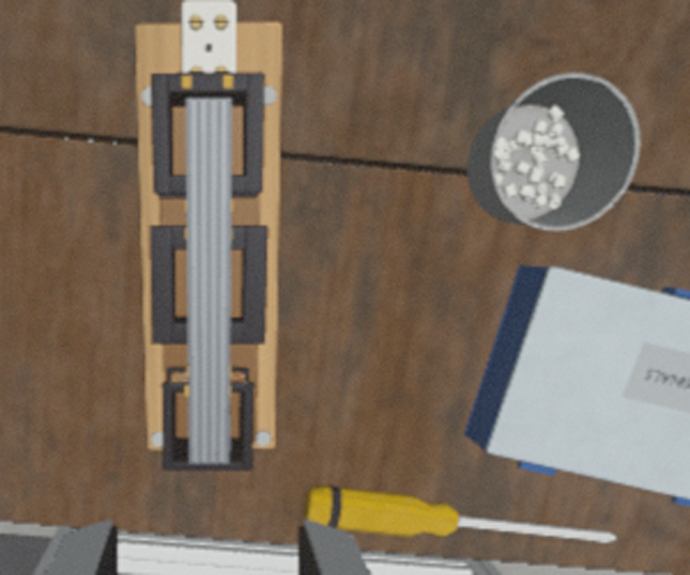

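The yoke lies straight over all three legs, within about 1 mm, and the coils are seated underneath. The cup is upright and undisturbed.

```bash
python3 -c "
from station import *
print(sign_off())"
```

```text
the job is handed in; nothing more can be done
None
```

The job is done and handed in at about 40 s of the 136 s allowed: coil_mid is on leg 1, coil_low on leg 2 and coil_tall on leg 3, all down on the seat plate, with the yoke back within about 1 mm of square across the leg tops and the bead cup left standing where it was.

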